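# Find the tin that rattles and hold it out

## Robot

A 6-joint arm with a two-finger parallel gripper is mounted at the origin on a cart in front of the work surface, level with it; the furniture and walls round the work are solid. World frame = base frame: x ahead of the robot, y to its left, z up, the work surface at z = 0. Lengths are in m, angles in degrees, forces in N, time in s.
With the tool pointing down it reaches from about 0.4 to 0.825 m from the base axis. Payload 7 kg.
Tool frame: the origin (TCP) lies on the centre line of the jaws, within the pads' length; the fingertips stand 11 mm ahead of it and the grasp point (between the pads) lies 8 mm behind it; z points along the fingers, y is the line along which they close (so a half turn about z gives the same grasp; the last joint's range is limited). The gripper opens to 88 mm and grips with 3 to 60 N. Pads are 19 mm wide; open, the fingers measure 130 mm over their backs; the gripper's body (78 mm by 193 mm) begins 47 mm behind the grasp point.
Start: joints at [79.59, 20.546, 0.682, 0, -70.136, -16.507], TCP at [0.306, 0.602, 0.238] pointing down, gripper open.
Joint ranges: [-176.03, 176.03], [-82.01, 121.73], [-58.28, 71.71], [-173.87, 95.51], [-174.79, -0.11], [-173.66, 173.66]. Speed limits (degrees/s): [136.94, 136.94, 172.46, 180, 180, 180].

## Interface

Orientations are given as [roll, pitch, yaw] about the fixed x, y, z axes, in that order (R = Rz(yaw) Ry(pitch) Rx(roll)).
In Python, from plant import r, capture, camera_model, job gives the robot as it stands.
- The arm moves only by the tool drive_tool, never from a script. Its argument "increments" is a list that holds one entry, the list of rows, each a list of 5 numbers: the gripper's target within -1 to 1 (fully open at 1, half-way at 0, shut at -1), then the shift along the tool's x, y, z scaled (see below), then the turn about the tool's z scaled (see below). In form: [[[gripper, tx, ty, tz, roll], ...]]. A call has 1 to 5 rows; each row is the pose to reach, as a shift and turn from the pose commanded when the call began, along the tool's axes at that moment, turning the shorter way round; what a row does not reach only later rows make up. The controller multiplies each number of a shift by 120 mm and each number of a turn by 360 degrees. A row lasts 1/8 s, in which the tool goes at most 62.5 mm and 10.7 degrees, less where a joint would pass 70% of its speed; a pose out of reach is approached as far as the arm can. A call with a number of a shift or a turn outside -1 to 1 is refused whole. A call with a gripper value outside its range is refused whole. The fingers move at their own pace and stop on an object; "squeeze" is the grip in N (left out, the last holds). Time passes only in rows, so rows that repeat a pose let the fingers close. It gives the time, the measured TCP pose, the force, the opening and the grip force at its end, in the units of the state.
- r.get_state(): the state, without advancing time (a new reading comes with each control period).
- capture(name): name is "side" or "top"; returns the picture (480x640x3 uint8, red, green, blue); there is no depth.
- camera_model(name): a dict with "camera_matrix" (3x3 intrinsics, pixels), "rvec" (rotation vector, rad) and "tvec" (3), from world to camera coordinates, as OpenCV has them. Camera axes: x right, y down, z forward; pixel columns grow to the right and rows downward; lengths in m; the calibration is good to about 2 mm. A picture is of the moment at which its call begins. camera_model takes no time and is no camera call.
- job.close_job(): hands the job in; it is judged then, once.
The state is a dict: "time_s": time; "joints": joint angles; "qd": joint speeds; "joint_torque": joint torques, N m; "tcp_pos": TCP position; "eef_rot": TCP orientation; "contact_force": force on the tool from outside, world axes, zero at the start; "moment": the same for the moment, N m; "gripper_width": finger opening in m; "gripper_force": force on a finger pad.
Only numpy, scipy, OpenCV 4.12 (cv2) and the standard library are available. Lean on these libraries where they do the work, as an engineer would, in place of code of your own. Each camera call takes 0.05 s, during which the arm holds its last target. There are 200 camera calls.

## Task

One of the three sealed tins holds a loose ball, the others are packed tight and silent. Pick up the red, then the blue, then the green tin, tip each one lengthwise in the air by some 25 degrees so that anything loose runs to its end, and set it down again upright where it stood. Then hold the one that rattles out over the middle of the black tray, level, still, and ten to twenty centimetres above it: finish while holding it there (if it is the last one tested it need not be set down first), with the two silent tins standing where they were, and leave the tray, jar, tumbler and wax alone.

Things in the scene. Friction and masses are not known exactly. Their poses are not given: they have to be found in the camera images.
- tin_red: sealed steel tin with a red lid, 110 long (x), 52 wide (y), 44 high, upright flat sides, 0.35 kg like the others; origin: centre of its underside, z up. Stands on a flat cork mat, top 6 mm above the bench. If it rattles, 0.2 kg of that is a ball rolling freely along its length, about 38 mm either way from the middle, till it strikes an end; else the contents sit fast in the middle.
- tin_blue: sealed steel tin with a blue lid, 110 long (x), 52 wide (y), 44 high, upright flat sides, 0.35 kg like the others; origin: centre of its underside, z up. Stands on a flat cork mat, top 6 mm above the bench. If it rattles, 0.2 kg of that is a ball rolling freely along its length, about 38 mm either way from the middle, till it strikes an end; else the contents sit fast in the middle.
- tin_green: sealed steel tin with a green lid, 110 long (x), 52 wide (y), 44 high, upright flat sides, 0.35 kg like the others; origin: centre of its underside, z up. Stands on a flat cork mat, top 6 mm above the bench. If it rattles, 0.2 kg of that is a ball rolling freely along its length, about 38 mm either way from the middle, till it strikes an end; else the contents sit fast in the middle.
- tray: flat black rectangular presentation tray, 110 (x) x 180 (y) x 22 high; origin at the centre of its underside
- jar: white plastic jar with a purple cap, 58 across, 83 high, standing beyond the tins; origin at the centre of its underside; leave alone
- tumbler: small clear glass tumbler, 41 across, 47 high, beyond the tins; origin at the centre of its underside; leave alone
- wax: yellow block of wax, 32x46x21, beyond the tins; origin at the centre of its underside; leave alone

How it is judged:
By the outcome, as a careful person would: the job done as asked, in the order asked, and still so for the second after the job is handed in, while the arm keeps its last pose, push and grip.
It also fails if it takes over 72 s, if anything falls off the work surface, if the arm or the gripper's body presses on something with over 40 N, if the wrist force passes 120 N, or if a joint passes its speed limit or range.

## Working session

There is one attempt and no reset: what is moved stays moved. The work goes in short steps, Python scripts to look and compute and a tool call to move; the robot and the scene stay as the last step left them, time stands still between calls to the robot, and variables do not carry over. Pictures are saved under pics/ and viewed, at most 10 in all, crops included, and the job is handed in when it is done.

Besides the shell and the picture viewer there is one more tool, called after ">>>" in YAML: its name, and indented under it one key for each argument. drive_tool: Moves the arm, as the interface text tells. Its arguments: {"type":"object","properties":{"increments":{"type":"array"},"squeeze":{"type":"number"}},"required":["increments"]}

```bash
ls; mkdir -p pics
python3 - <<'E'
from plant import r,capture,camera_model,job
import cv2,numpy as np
s=r.get_state();print(s)
ims=[capture(n) for n in("side","top")]
for n,i in zip(("side","top"),ims):
    cv2.imwrite(f"pics/{n}0.png",i[:,:,::-1]); m=camera_model(n)
    R=cv2.Rodrigues(np.array(m["rvec"],float))[0];print(n,np.array(m["camera_matrix"]).round(1).tolist(),(-R.T@np.array(m["tvec"]).ravel()).round(3),R[2].round(3))
E
```

```text
pics
{'time_s': 0.0, 'joints': array([ 7.95901397e+01,  2.05916784e+01,  6.33183788e-01, -2.19915131e-02,
       -7.01364235e+01, -1.65064201e+01]), 'qd': array([ 0.04297083, -0.08116031, -0.014318  , -0.00311877,  0.10834416,
       -0.00078878]), 'joint_torque': array([-1.18738695e-03, -5.82705116e+01,  2.93058211e+01,  6.99716136e+00,
        6.69296103e-03, -1.60646036e-04]), 'tcp_pos': array([0.30536558, 0.60143254, 0.23660957]), 'eef_rot': array([ 1.79903119e+02, -7.14994586e-03, -2.69237638e+01]), 'contact_force': array([-0.42957377,  0.34105396, -0.3737818 ]), 'moment': array([ 0.04835701, -0.0079535 , -0.02954304]), 'gripper_force': 0.0, 'gripper_width': 0.08739308841526826}
side [[453.3, 0.0, 318.3], [0.0, 453.3, 237.9], [0.0, 0.0, 1.0]] [ 0.24  -0.836  0.407] [ 0.356  0.84  -0.409]
top [[491.9, 0.0, 323.7], [0.0, 491.9, 236.1], [0.0, 0.0, 1.0]] [ 0.419 -0.041  1.056] [ 0.142 -0.004 -0.99 ]
```

View pics/side0.png

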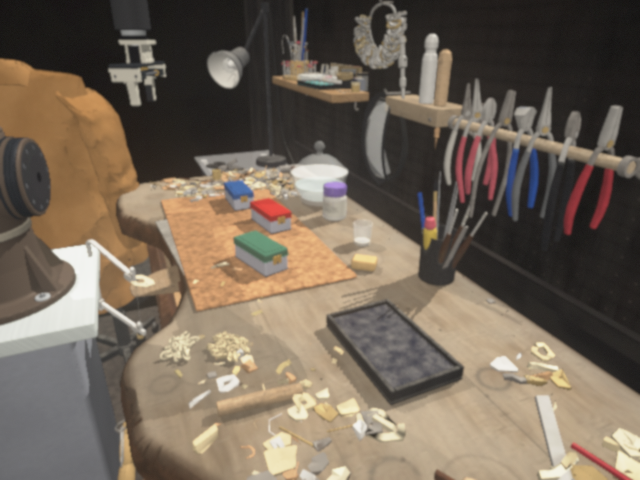

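View pics/top0.png

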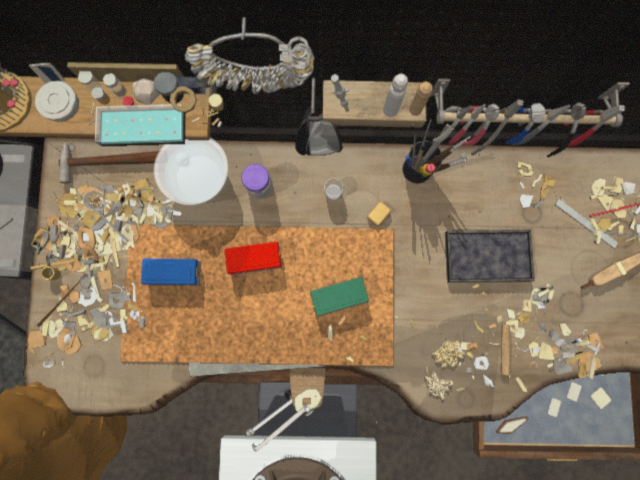

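The side view shows blue (238,195), red (270,215) and green (261,252) tins on the cork mat, with the tray at (395,350). The top view shows blue (170,272), red (253,258), green (340,297), tray (489,257), jar (257,180), tumbler (334,189) and wax (378,213).

```bash
cat > h.py <<'E'
import cv2,numpy as np
from plant import r,capture,camera_model,job
def cam(n):
    m=camera_model(n);K=np.array(m["camera_matrix"],float);R=cv2.Rodrigues(np.array(m["rvec"],float))[0];t=np.array(m["tvec"],float).ravel()
    return K,R,t
def plane(n,px,z):
    K,R,t=cam(n);c=-R.T@t;px=np.atleast_2d(px).astype(float)
    d=(R.T@np.linalg.inv(K)@np.c_[px,np.ones(len(px))].T).T
    return c+d*((z-c[2])/d[:,2])[:,None]
def tri(pt,ps):
    P=[K@np.c_[R,t] for K,R,t in(cam("top"),cam("side"))]
    X=cv2.triangulatePoints(P[0],P[1],np.array(pt,float).reshape(2,1),np.array(ps,float).reshape(2,1)).ravel();return X[:3]/X[3]
H={"red":[(0,4),(176,180)],"blue":[(100,125)],"green":[(65,95)]}
def lid(im,c,smin=130,vmin=50):
    h=cv2.cvtColor(im,cv2.COLOR_RGB2HSV);m=np.zeros(im.shape[:2],np.uint8)
    for a,b in H[c]: m|=cv2.inRange(h,(a,smin,vmin),(b,255,255))
    m[:150]=0;m=cv2.morphologyEx(m,cv2.MORPH_OPEN,np.ones((3,3),np.uint8))
    cs,_=cv2.findContours(m,cv2.RETR_EXTERNAL,cv2.CHAIN_APPROX_NONE)
    cs=[k for k in cs if cv2.pointPolygonTest(k,(0,0),True)>-1e4 and cv2.contourArea(k)<4000 and k[:,0,0].max()<420]
    return max(cs,key=cv2.contourArea)
def cen(k):
    m=cv2.moments(k);return np.array([m["m10"]/m["m00"],m["m01"]/m["m00"]])
def tin(t,c,z=.05):
    k=lid(t,c);w=plane("top",k[:,0],z)[:,:2]*1000
    (x,y),(a,b),g=cv2.minAreaRect(w.astype(np.float32))
    if a<b:g+=90;a,b=b,a
    m=plane("top",cen(k),z)[0]
    return dict(c=(round(x,1),round(y,1)),cen=(m[:2]*1000).round(1).tolist(),size=(round(a,1),round(b,1)),yaw=round((g)%180,1))
E
python3 - <<'E'
from h import *
t,s=capture("top"),capture("side")
for c in H:
    print(c,tin(t,c),tri(cen(lid(t,c)),cen(lid(s,c))).round(4),cv2.contourArea(lid(s,c)))
g=cv2.cvtColor(t,cv2.COLOR_RGB2GRAY)
# tray corners from top by dark mask
m=(g<95).astype(np.uint8)*255;m[:225]=0;m[290:]=0;m[:,:440]=0;m[:,545:]=0
m=cv2.morphologyEx(m,cv2.MORPH_OPEN,np.ones((7,7),np.uint8))
k=max(cv2.findContours(m,0,2)[0],key=cv2.contourArea)
w=plane("top",k[:,0],.022)[:,:2].astype(np.float32);print("tray",cv2.minAreaRect(w))
for n,p,z in(("jar",(257,180),.08),("tumbler",(334,189),.047),("wax",(378,213),.02),("matTL",(140,228),.006),("matBR",(393,364),.006)):print(n,plane("top",p,z).round(3))
E
```

```text
red {'c': (516.5, 99.3), 'cen': [516.3, 99.7], 'size': (109.8, 52.9), 'yaw': 98.6} [0.5171 0.1004 0.0445] 463.5
blue {'c': (486.3, 268.7), 'cen': [485.7, 269.9], 'size': (110.8, 49.0), 'yaw': 91.0} [0.4861 0.2701 0.049 ] 122.0Traceback (most recent call last):
  File "<stdin>", line 4, in <module>
  File "h.py", line 24, in tin
    k=lid(t,c);w=plane("top",k[:,0],z)[:,:2]*1000
  File "h.py", line 20, in lid
    return max(cs,key=cv2.contourArea)
ValueError: max() iterable argument is empty
```

```bash
sed -i 's/smin=130,vmin=50/smin=90,vmin=40/' h.py
python3 - <<'E'
from h import *
t,s=capture("top"),capture("side")
for c in H:
    print(c,tin(t,c),tri(cen(lid(t,c)),cen(lid(s,c))).round(4),cv2.contourArea(lid(s,c)),cen(lid(s,c)))
g=cv2.cvtColor(t,cv2.COLOR_RGB2GRAY)
m=(g<95).astype(np.uint8)*255;m[:225]=0;m[290:]=0;m[:,:440]=0;m[:,545:]=0
m=cv2.morphologyEx(m,cv2.MORPH_OPEN,np.ones((7,7),np.uint8))
k=max(cv2.findContours(m,0,2)[0],key=cv2.contourArea)
w=plane("top",k[:,0],.022)[:,:2].astype(np.float32);print("tray",cv2.minAreaRect(w))
for n,p,z in(("jar",(257,180),.08),("tumbler",(334,189),.047),("wax",(378,213),.02),("matTL",(140,228),.006),("matBR",(393,364),.006)):print(n,plane("top",p,z).round(3))
print(tri((228-0,0),(0,0))*0)
E
```

```text
red {'c': (516.7, 99.4), 'cen': [516.3, 99.6], 'size': (109.8, 53.4), 'yaw': 98.9} [0.5165 0.1005 0.0441] 492.5 [269.15262267 209.06734349]
blue {'c': (485.3, 268.6), 'cen': [485.8, 268.5], 'size': (112.5, 51.0), 'yaw': 91.0} [0.4854 0.2699 0.0458] 262.0 [237.61068702 188.71119593]Traceback (most recent call last):
  File "<stdin>", line 4, in <module>
  File "h.py", line 20, in lid
    return max(cs,key=cv2.contourArea)
ValueError: max() iterable argument is empty
```

```bash
cat > m.py <<'E'
from h import *
t,s=capture("top"),capture("side")
print(cv2.cvtColor(t,cv2.COLOR_RGB2HSV)[297,340],cv2.cvtColor(s,cv2.COLOR_RGB2HSV)[243,262])
E
python3 m.py
sed -i 's/(65,95)/(60,100)/; s/vmin=40/vmin=30/; s/smin=90/smin=80/' h.py
python3 - <<'E'
from h import *
t,s=capture("top"),capture("side")
g=cv2.cvtColor(t,cv2.COLOR_RGB2GRAY)
m=(g<95).astype(np.uint8)*255;m[:225]=0;m[290:]=0;m[:,:440]=0;m[:,545:]=0
m=cv2.morphologyEx(m,cv2.MORPH_OPEN,np.ones((7,7),np.uint8))
k=max(cv2.findContours(m,0,2)[0],key=cv2.contourArea)
w=plane("top",k[:,0],.022)[:,:2].astype(np.float32);print("tray",cv2.minAreaRect(w))
for n,p,z in(("jar",(257,180),.08),("tumbler",(334,189),.047),("wax",(378,213),.02),("matTL",(140,228),.006),("matBR",(393,364),.006)):print(n,plane("top",p,z).round(3))
for c in ("green",):
    print(c,tin(t,c),tri(cen(lid(t,c)),cen(lid(s,c))).round(4),cv2.contourArea(lid(s,c)),cen(lid(s,c)))
E
```

```text
[ 76 118 130] [ 70  74 151]
tray ((0.5320555567741394, -0.3961479663848877), (0.11051416397094727, 0.1835576742887497), 1.0003657341003418)
jar [[0.672 0.092 0.08 ]]
tumbler [[ 0.665 -0.066  0.047]]
wax [[ 0.62  -0.161  0.02 ]]
matTL [[0.581 0.351 0.006]]
matBR [[ 0.304 -0.195  0.006]]Traceback (most recent call last):
  File "<stdin>", line 10, in <module>
  File "h.py", line 20, in lid
    return max(cs,key=cv2.contourArea)
ValueError: max() iterable argument is empty
```

```bash
sed -i 's/smin=80/smin=60/' h.py
python3 - <<'E'
from h import *
t,s=capture("top"),capture("side")
for c in H:
    print(c,tin(t,c),tri(cen(lid(t,c)),cen(lid(s,c))).round(4),cv2.contourArea(lid(s,c)),cen(lid(s,c)),cv2.boundingRect(lid(s,c)))
E
```

```text
red {'c': (516.6, 99.5), 'cen': [516.2, 99.9], 'size': (110.0, 52.9), 'yaw': 99.2} [0.5165 0.101  0.0434] 515.5 [269.05981248 209.26964113] (250, 199, 41, 23)
blue {'c': (485.3, 268.7), 'cen': [485.3, 268.9], 'size': (113.0, 51.0), 'yaw': 91.0} [0.485  0.2706 0.0449] 297.0 [237.41470258 189.00729517] (225, 181, 27, 18)
green {'c': (441.5, -78.9), 'cen': [441.4, -78.8], 'size': (108.3, 50.6), 'yaw': 106.9} [ 0.442  -0.0791  0.0469] 551.5 [260.31217891 243.80265941] (238, 232, 47, 25)
```

>>> drive_tool:
  increments:
    - [[1, 0.45, 0.4, 0, 0], [1, 0.9, 0.79, 0, 0], [1, 0.9, 0.79, 0, 0]]

```text
time_s: 0.98
tcp_pos: [0.3598, 0.4656, 0.2382]
eef_rot: [-180.0, 0.0, -27.0]
contact_force: [0.5, 0.4, -0.4]
gripper_width: 0.0876
gripper_force: 0.0
```

>>> drive_tool:
  increments:
    - [[1, 0.45, 0.4, 0, 0], [1, 0.9, 0.79, 0, 0], [1, 0.9, 0.79, 0, 0]]

```text
time_s: 1.35
tcp_pos: [0.413, 0.3327, 0.2381]
eef_rot: [-180.0, -0.0, -27.0]
contact_force: [0.8, 1.0, 0.8]
gripper_width: 0.0874
gripper_force: 0.0
```

>>> drive_tool:
  increments:
    - [[1, 0.45, 0.4, 0, 0], [1, 0.9, 0.79, 0, 0], [1, 0.9, 0.79, 0, 0]]

```text
time_s: 1.72
tcp_pos: [0.4666, 0.1997, 0.2378]
eef_rot: [-180.0, -0.0, -27.0]
contact_force: [-0.6, 0.4, 0.5]
gripper_width: 0.0876
gripper_force: 0.0
```

>>> drive_tool:
  increments:
    - [[1, 0.3, 0.3, 0.2, 0.03], [1, 0.6, 0.6, 0.5, 0.06], [1, 0.9, 0.79, 0.7, 0.09], [1, 0.9, 0.79, 0.7, 0.12], [1, 0.9, 0.79, 0.7, 0.148]]

```text
time_s: 2.35
tcp_pos: [0.5197, 0.0683, 0.1529]
eef_rot: [180.0, -0.0, -80.6]
contact_force: [-0.5, -0.7, 0.9]
gripper_width: 0.0876
gripper_force: 0.0
```

```bash
cat > goto.py <<'E'
import sys
from h import *
T={"red":(516.5,99.7,98.8),"blue":(485.3,269,91),"green":(441.5,-78.9,106.9)}
def go(xyz,yaw):
    s=r.get_state();p=s["tcp_pos"]*1000;R=cv2.Rodrigues(np.zeros(3))[0]
    y=np.radians(s["eef_rot"][2]);X=np.array([np.cos(y),np.sin(y),0]);Y=np.array([np.sin(y),-np.cos(y),0])
    d=np.array(xyz)-p;dy=(yaw-s["eef_rot"][2]+180)%360-180
    print("t",round(s["time_s"],2),"tcp",p.round(1),"rot",s["eef_rot"].round(2),"-> tx %.3f ty %.3f tz %.3f roll %.4f"%(d@X/120,d@Y/120,-d[2]/120,-dy/360),"J",s["joints"].round(0))
def grip(c,off,z,side=-1):
    x,y,a=T[c];w=a-180;u=np.array([np.cos(np.radians(w)),np.sin(np.radians(w))])
    go([x+off*u[0],y+off*u[1],z],w)
def mom(n=1):
    s=r.get_state();y=np.radians(s["eef_rot"][2]);X=np.array([np.cos(y),np.sin(y),0]);Y=np.array([np.sin(y),-np.cos(y),0])
    print("F",s["contact_force"].round(2),"M",s["moment"].round(3),"M.toolx %.3f M.tooly %.3f"%(s["moment"]@X,s["moment"]@Y),"w",s["gripper_width"],s["gripper_force"])
E
python3 -c "
from goto import *
grip('red',32,22);mom()"
```

```text
t 2.35 tcp [519.7  68.3 152.9] rot [ 1.7996e+02 -2.0000e-02 -8.0590e+01] -> tx 0.004 ty -0.013 tz 1.091 roll 0.0017 J [ 29.  11. -25.   0. -54. -20.]
F [-0.54 -0.72  0.94] M [ 0.074 -0.069 -0.044] M.toolx 0.080 M.tooly -0.062 w 0.08757432134740989 0.0
```

>>> drive_tool:
  increments:
    - [[1, 0, -0.013, 0.4, 0.002], [1, 0.004, -0.013, 0.8, 0.002], [1, 0.004, -0.013, 0.95, 0.002], [1, 0.004, -0.013, 0.95, 0.002]]

```text
time_s: 2.85
tcp_pos: [0.5202, 0.0683, 0.038]
eef_rot: [179.8, -0.1, -80.9]
contact_force: [1.3, 0.5, 1.0]
gripper_width: 0.0874
gripper_force: 0.0
```

>>> drive_tool:
  increments:
    - [[1, 0, 0, 0.14, 0], [1, 0, 0, 0.14, 0], [-1, 0, 0, 0.14, 0], [-1, 0, 0, 0.14, 0], [-1, 0, 0, 0.14, 0]]
  squeeze: 5

```text
time_s: 3.48
tcp_pos: [0.5211, 0.0681, 0.0234]
eef_rot: [-179.9, 0.0, -80.9]
contact_force: [-0.5, 1.2, 0.7]
gripper_width: 0.0633
gripper_force: 0.0
```

>>> drive_tool:
  increments:
    - [[-1, 0, 0, 0, 0], [-1, 0, 0, 0, 0], [-1, 0, 0, 0, 0]]

```text
time_s: 3.85
tcp_pos: [0.5212, 0.0681, 0.0232]
eef_rot: [-179.9, 0.0, -80.9]
contact_force: [-0.2, 0.3, 4.3]
gripper_width: 0.0521
gripper_force: 5.0
```

```bash
python3 -c "
from goto import *
grip('red',32,22)
for i in range(4): mom();capture('top')"
```

```text
t 3.85 tcp [521.2  68.1  23.2] rot [-1.7994e+02  1.0000e-02 -8.0900e+01] -> tx 0.001 ty -0.001 tz 0.010 roll 0.0008 J [ 29.  21. -33.   0. -37. -20.]
F [-0.2   0.33  4.26] M [ 0.02  -0.319  0.01 ] M.toolx 0.318 M.tooly 0.031 w 0.052072095403282934 4.974579736590385
F [ 0.95 -0.34  4.43] M [ 0.097 -0.311 -0.039] M.toolx 0.322 M.tooly -0.047 w 0.0522090094725295 4.975127354264259
F [ 0.01 -0.48  5.91] M [ 0.061 -0.431 -0.08 ] M.toolx 0.435 M.tooly 0.008 w 0.05205978584228277 4.975511357188225
F [1.22 0.75 6.6 ] M [-0.054 -0.393  0.007] M.toolx 0.380 M.tooly 0.115 w 0.05218685079785016 4.975876584649086
```

>>> drive_tool:
  increments:
    - [[-1, -0.021, 0, -0.062, 0], [-1, -0.047, 0, -0.123, 0], [-1, -0.079, 0, -0.181, 0], [-1, -0.115, 0, -0.235, 0], [-1, -0.156, 0, -0.287, 0]]

```text
time_s: 4.68
tcp_pos: [0.5177, 0.0868, 0.0577]
eef_rot: [-180.0, 0.0, -80.9]
contact_force: [0.2, 0.3, -3.1]
gripper_width: 0.052
gripper_force: 5.0
```

```bash
python3 -c "
from goto import *
for i in range(4): mom();s=capture('side');t=capture('top')
o=np.hstack([cv2.resize(s[150:300,180:340],(400,375),interpolation=2),cv2.resize(t[200:320,190:318],(400,375),interpolation=2)])
cv2.imwrite('pics/a1.png',o[:,:,::-1])"
```

```text
F [ 0.21  0.29 -3.14] M [-0.04  -0.044  0.012] M.toolx 0.037 M.tooly 0.047 w 0.05196306813633517 5.000041723251343
F [-0.14 -0.45  0.08] M [-0.052 -0.114 -0.043] M.toolx 0.104 M.tooly 0.069 w 0.05220821120375696 4.999879002571106
F [ 1.23 -0.01 -1.13] M [ 0.033 -0.271  0.   ] M.toolx 0.273 M.tooly 0.010 w 0.051839315915869724 5.000051558017731
F [ 0.9  -0.42 -1.24] M [ 0.053 -0.397 -0.044] M.toolx 0.400 M.tooly 0.011 w 0.05180203776833905 5.000285357236862
```

View pics/a1.png

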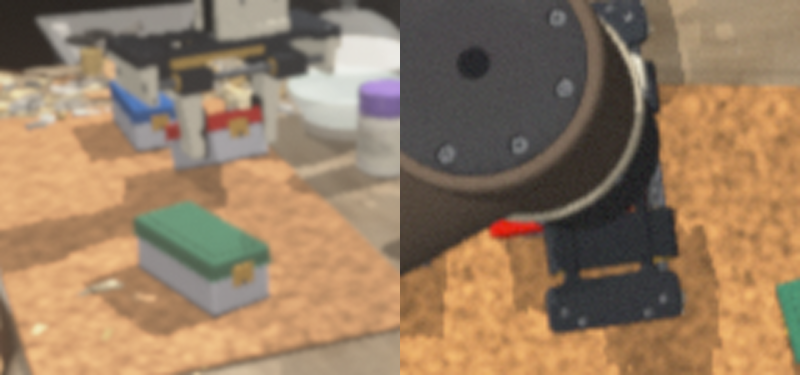

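The tin's near end is up and its lid is foreshortened (left half, around (225,125)), so it pivots in the grip as planned. Next I firm up the grip and lift it clear.

>>> drive_tool:
  increments:
    - [[-1, 0, 0, 0, 0], [-1, 0, 0, 0, 0], [-1, 0, 0, -0.15, 0], [-1, 0, 0, -0.35, 0], [-1, 0, 0, -0.5, 0]]
  squeeze: 35

```text
time_s: 5.7
tcp_pos: [0.517, 0.0861, 0.1174]
eef_rot: [179.9, -0.0, -80.9]
contact_force: [-0.0, -0.3, -4.1]
gripper_width: 0.052
gripper_force: 35.0
```

>>> drive_tool:
  increments:
    - [[-1, 0, 0, 0, 0], [-1, 0, 0, 0, 0], [-1, 0, 0, 0, 0], [-1, 0, 0, 0, 0]]

```text
time_s: 6.2
tcp_pos: [0.5174, 0.0863, 0.1165]
eef_rot: [179.9, -0.0, -80.9]
contact_force: [1.1, -0.4, -4.0]
gripper_width: 0.0519
gripper_force: 35.0
```

```bash
cat >> goto.py <<'E'
def avg(n=14):
    A=[];
    for i in range(n):
        im=capture("side" if i%2 else "top");s=r.get_state();y=np.radians(s["eef_rot"][2]);X=np.array([np.cos(y),np.sin(y),0]);Y=np.array([np.sin(y),-np.cos(y),0])
        m=s["moment"];A.append([*s["contact_force"],m@X,m@Y,m[2],*s["joint_torque"]])
    A=np.array(A);print("avg F,Mx,My,Mz",A.mean(0).round(3)[:6],"sd",A.std(0).round(3)[:6]);print("tau",A.mean(0)[6:].round(3),A.std(0)[6:].round(3));print("Mx,My",A[:,3].round(2),A[:,4].round(2));return im
E
python3 -c "
from goto import *
s=avg(16);mom()
o=cv2.resize(s[130:290,180:340],(600,600),interpolation=2)
cv2.imwrite('pics/a2.png',o[:,:,::-1])"
```

```text
avg F,Mx,My,Mz [ 7.900e-02  1.000e-02 -3.394e+00  5.300e-02  4.300e-02  1.000e-03] sd [0.492 0.358 0.409 0.032 0.024 0.032]
tau [-1.0000e-03 -4.3992e+01  2.4950e+01  6.0990e+00  3.7000e-02  0.0000e+00] [0.002 0.028 0.033 0.007 0.002 0.   ]
Mx,My [ 0.09  0.13  0.06  0.04  0.05  0.06  0.07  0.09  0.02  0.05  0.02  0.04
  0.07 -0.01  0.01  0.05] [ 0.06  0.06  0.04  0.07  0.08  0.02  0.07  0.06  0.01  0.05  0.04 -0.
  0.05  0.06  0.01  0.02]
F [ 0.   -0.01 -3.35] M [-0.012 -0.055 -0.027] M.toolx 0.052 M.tooly 0.020 w 0.051715971115868044 34.998398423194885
```

View pics/a2.png

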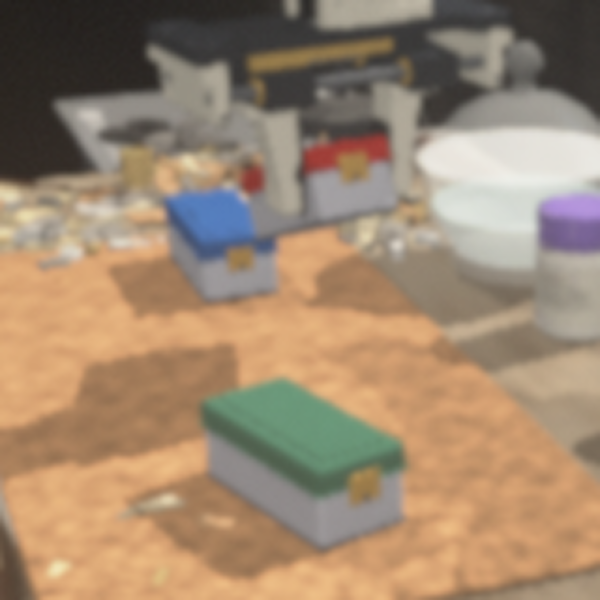

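The tin hangs clear at (340,180), low end away, with its underside visible. The wrist torque fits a centred mass, so red looks silent. Setting it down by the reverse path.

>>> drive_tool:
  increments:
    - [[-1, 0, 0, 0.2, 0], [-1, 0, 0, 0.38, 0], [-1, 0, 0, 0.47, 0], [-1, 0, 0, 0.5, 0], [-1, 0, 0, 0.5, 0]]

```text
time_s: 7.62
tcp_pos: [0.5181, 0.0866, 0.0577]
eef_rot: [-180.0, 0.0, -80.9]
contact_force: [0.5, 0.3, -3.3]
gripper_width: 0.0519
gripper_force: 35.0
```

>>> drive_tool:
  increments:
    - [[-1, 0, 0, 0, 0], [-1, 0, 0, 0, 0]]
  squeeze: 5

```text
time_s: 7.88
tcp_pos: [0.5183, 0.0867, 0.0578]
eef_rot: [-179.9, 0.0, -80.9]
contact_force: [0.3, -0.6, -2.0]
gripper_width: 0.0519
gripper_force: 5.0
```

>>> drive_tool:
  increments:
    - [[-1, 0.041, 0, 0.052, 0], [-1, 0.077, 0, 0.106, 0], [-1, 0.109, 0, 0.164, 0], [-1, 0.135, 0, 0.225, 0], [-1, 0.156, 0, 0.287, 0]]

```text
time_s: 8.5
tcp_pos: [0.5209, 0.0678, 0.0225]
eef_rot: [-180.0, -0.0, -80.9]
contact_force: [-1.6, 2.0, 7.1]
gripper_width: 0.0521
gripper_force: 5.0
```

>>> drive_tool:
  increments:
    - [[-1, 0, 0, 0, 0], [-1, 0, 0, 0, 0], [1, 0, 0, 0, 0], [1, 0, 0, 0, 0], [1, 0, 0, 0, 0]]

```text
time_s: 9.12
tcp_pos: [0.5209, 0.068, 0.023]
eef_rot: [-180.0, 0.0, -80.9]
contact_force: [-0.3, 0.1, 0.1]
gripper_width: 0.0762
gripper_force: 0.0
```

>>> drive_tool:
  increments:
    - [[1, 0, 0, -0.3, 0], [1, 0, 0, -0.65, 0], [1, 0, 0, -1, 0]]

```text
time_s: 9.5
tcp_pos: [0.5205, 0.0679, 0.1441]
eef_rot: [180.0, -0.0, -80.9]
contact_force: [1.6, 0.6, 0.2]
gripper_width: 0.0873
gripper_force: 0.0
```

```bash
python3 -c "
from goto import *
grip('blue',32,80)
"
```

```text
t 9.5 tcp [520.5  67.9 144.1] rot [179.99  -0.   -80.91] -> tx -1.437 ty 0.063 tz 0.534 roll 0.0225 J [ 29.  11. -26.   0. -53. -20.]
```

>>> drive_tool:
  increments:
    - [[1, -0.45, 0, 0, 0], [1, -0.9, 0, 0, 0], [1, -0.9, 0, 0, 0]]

```text
time_s: 9.88
tcp_pos: [0.5035, 0.1776, 0.1432]
eef_rot: [-179.9, 0.0, -80.7]
contact_force: [-0.4, -0.7, -0.4]
gripper_width: 0.0877
gripper_force: 0.0
```

>>> drive_tool:
  increments:
    - [[1, -0.4, 0.063, 0, 0.0225], [1, -0.537, 0.063, 0.3, 0.0225], [1, -0.537, 0.063, 0.534, 0.0225], [1, -0.537, 0.063, 0.534, 0.0225]]

```text
time_s: 10.38
tcp_pos: [0.4848, 0.2356, 0.0769]
eef_rot: [179.8, -0.2, -89.0]
contact_force: [0.9, -0.7, 0.4]
gripper_width: 0.0876
gripper_force: 0.0
```

```bash
python3 -c "
from goto import *
t,s=capture('top'),capture('side')
print(tin(t,'red'),cen(lid(s,'red')),cv2.boundingRect(lid(s,'red')))
grip('blue',32,23)
avg(6)"
```

```text
{'c': (512.8, 101.3), 'cen': [512.6, 101.5], 'size': (109.7, 52.9), 'yaw': 98.7} [266.97470817 209.13067445] (248, 199, 41, 23)
t 10.47 tcp [486.5 236.7  79.3] rot [-1.7999e+02 -2.0000e-02 -8.9030e+01] -> tx -0.002 ty 0.005 tz 0.469 roll -0.0001 J [ 47.  17. -28.   0. -45. -46.]
avg F,Mx,My,Mz [ 0.092  0.025  0.265  0.043 -0.042 -0.   ] sd [0.885 0.155 0.726 0.034 0.033 0.025]
tau [ 2.900e-02 -4.581e+01  2.192e+01  5.247e+00 -4.300e-02  3.000e-03] [0.04  0.359 0.201 0.045 0.007 0.001]
Mx,My [ 0.05  0.05 -0.01  0.1   0.06  0.02] [-0.09 -0.06  0.01 -0.06 -0.01 -0.05]
```

>>> drive_tool:
  increments:
    - [[1, 0, -0.025, 0.2, 0], [1, 0, -0.025, 0.4, 0], [1, 0, -0.025, 0.469, 0], [-1, 0, -0.025, 0.469, 0], [-1, 0, -0.025, 0.469, 0]]
  squeeze: 5

```text
time_s: 11.4
tcp_pos: [0.4895, 0.2375, 0.0233]
eef_rot: [-179.9, 0.0, -89.0]
contact_force: [-0.2, -0.3, -0.4]
gripper_width: 0.0732
gripper_force: 0.0
```

>>> drive_tool:
  increments:
    - [[-1, 0, 0, 0, 0], [-1, 0, 0, 0, 0], [-1, 0, 0, 0, 0]]

```text
time_s: 11.78
tcp_pos: [0.4889, 0.237, 0.0228]
eef_rot: [180.0, -0.0, -89.0]
contact_force: [-3.3, -0.1, 5.9]
gripper_width: 0.0525
gripper_force: 5.0
```

>>> drive_tool:
  increments:
    - [[-1, -0.021, 0, -0.062, 0], [-1, -0.047, 0, -0.123, 0], [-1, -0.079, 0, -0.181, 0], [-1, -0.115, 0, -0.235, 0], [-1, -0.156, 0, -0.287, 0]]

```text
time_s: 12.4
tcp_pos: [0.4887, 0.2561, 0.0573]
eef_rot: [-180.0, 0.0, -89.0]
contact_force: [0.1, -0.2, -3.2]
gripper_width: 0.0523
gripper_force: 5.0
```

>>> drive_tool:
  increments:
    - [[-1, 0, 0, 0, 0], [-1, 0, 0, 0, 0], [-1, 0, 0, -0.15, 0], [-1, 0, 0, -0.35, 0], [-1, 0, 0, -0.5, 0]]
  squeeze: 35

```text
time_s: 13.02
tcp_pos: [0.4885, 0.2555, 0.1172]
eef_rot: [180.0, -0.0, -89.0]
contact_force: [0.5, -0.6, -4.0]
gripper_width: 0.0519
gripper_force: 35.0
```

>>> drive_tool:
  increments:
    - [[-1, 0, 0, 0, 0], [-1, 0, 0, 0, 0], [-1, 0, 0, 0, 0], [-1, 0, 0, 0, 0]]

```text
time_s: 13.52
tcp_pos: [0.4885, 0.2555, 0.1161]
eef_rot: [179.9, -0.1, -89.0]
contact_force: [-0.6, -0.6, -3.4]
gripper_width: 0.0519
gripper_force: 35.0
```

```bash
python3 -c "
from goto import *
s=avg(16);mom()
o=cv2.resize(s[110:240,180:310],(500,500),interpolation=2)
cv2.imwrite('pics/a3.png',o[:,:,::-1])"
```

```text
avg F,Mx,My,Mz [-0.188  0.028 -3.503  0.067  0.036 -0.008] sd [0.561 0.351 0.563 0.027 0.025 0.025]
tau [-3.0000e-03 -4.7665e+01  2.5285e+01  6.1920e+00  3.5000e-02  0.0000e+00] [0.004 0.029 0.031 0.006 0.002 0.   ]
Mx,My [0.08 0.1  0.09 0.05 0.02 0.1  0.09 0.05 0.06 0.11 0.1  0.06 0.06 0.05
 0.04 0.02] [ 0.06  0.04  0.04  0.09  0.03  0.06  0.03  0.06  0.02  0.06  0.01  0.02
  0.02  0.04  0.   -0.  ]
F [-0.12 -0.05 -2.7 ] M [ 0.003 -0.022 -0.013] M.toolx 0.022 M.tooly -0.002 w 0.051970046311966805 34.99942481517792
```

View pics/a3.png

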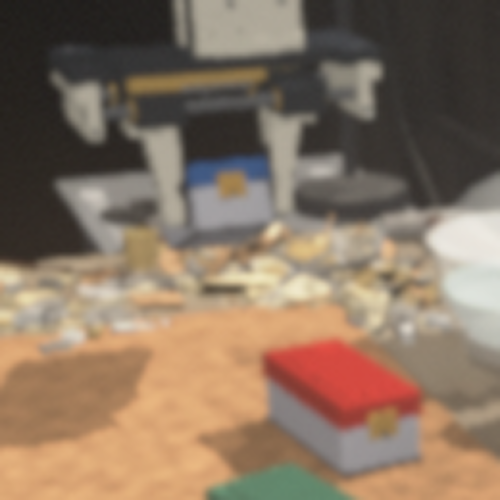

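The blue tin hangs at (230,190) tipped, with no lid top visible, and its moment matches red's. Setting it down and going to green.

>>> drive_tool:
  increments:
    - [[-1, 0, 0, 0.2, 0], [-1, 0, 0, 0.38, 0], [-1, 0, 0, 0.47, 0], [-1, 0, 0, 0.5, 0], [-1, 0, 0, 0.5, 0]]

```text
time_s: 14.95
tcp_pos: [0.489, 0.2559, 0.0574]
eef_rot: [-180.0, 0.0, -89.0]
contact_force: [0.3, -0.3, -3.5]
gripper_width: 0.0517
gripper_force: 35.0
```

>>> drive_tool:
  increments:
    - [[-1, 0, 0, 0, 0], [-1, 0, 0, 0, 0]]
  squeeze: 5

```text
time_s: 15.2
tcp_pos: [0.4892, 0.2562, 0.0574]
eef_rot: [-179.9, 0.1, -89.0]
contact_force: [-0.3, -0.2, -1.5]
gripper_width: 0.0519
gripper_force: 5.0
```

>>> drive_tool:
  increments:
    - [[-1, 0.041, 0, 0.052, 0], [-1, 0.077, 0, 0.106, 0], [-1, 0.109, 0, 0.164, 0], [-1, 0.135, 0, 0.225, 0], [-1, 0.156, 0, 0.287, 0]]

```text
time_s: 15.82
tcp_pos: [0.4892, 0.2371, 0.0222]
eef_rot: [-180.0, 0.0, -89.0]
contact_force: [-2.9, 1.4, 7.1]
gripper_width: 0.052
gripper_force: 5.0
```

>>> drive_tool:
  increments:
    - [[-1, 0, 0, 0, 0], [-1, 0, 0, 0, 0], [1, 0, 0, 0, 0], [1, 0, 0, 0, 0], [1, 0, 0, 0, 0]]

```text
time_s: 16.45
tcp_pos: [0.4891, 0.2372, 0.0226]
eef_rot: [-180.0, 0.0, -89.0]
contact_force: [1.0, -0.8, -0.4]
gripper_width: 0.0768
gripper_force: 0.0
```

>>> drive_tool:
  increments:
    - [[1, 0, 0, -0.3, 0], [1, 0, 0, -0.65, 0], [1, 0, 0, -1, 0], [1, 0, 0, -1, 0]]

```text
time_s: 16.95
tcp_pos: [0.4908, 0.2385, 0.1462]
eef_rot: [-179.7, 0.3, -89.0]
contact_force: [-0.7, -0.3, -0.0]
gripper_width: 0.0878
gripper_force: 0.0
```

```bash
python3 -c "
from goto import *
avg(10)
grip('green',32,100)
"
```

```text
avg F,Mx,My,Mz [ 0.238 -0.145 -0.038  0.045 -0.065 -0.011] sd [0.57  0.382 0.414 0.033 0.036 0.027]
tau [ 1.1000e-02 -4.4396e+01  2.5403e+01  6.0750e+00 -4.7000e-02  1.0000e-03] [0.02  0.61  0.541 0.15  0.047 0.001]
Mx,My [-0.03  0.04  0.05  0.03  0.02  0.05  0.06  0.1   0.06  0.07] [-0.05  0.01 -0.05 -0.1  -0.11 -0.07 -0.05 -0.13 -0.04 -0.07]
t 17.45 tcp [488.9 236.9 141.8] rot [ 1.7995e+02 -5.0000e-02 -8.9020e+01] -> tx 2.881 ty 0.367 tz 0.348 roll -0.0442 J [ 47.  13. -23.  -0. -54. -46.]
```

>>> drive_tool:
  increments:
    - [[1, 0.5, 0.05, 0, 0], [1, 0.95, 0.1, 0, 0], [1, 0.95, 0.1, 0, 0]]

```text
time_s: 17.82
tcp_pos: [0.4779, 0.12, 0.1422]
eef_rot: [179.9, -0.0, -89.2]
contact_force: [0.3, 0.9, 0.2]
gripper_width: 0.0874
gripper_force: 0.0
```

>>> drive_tool:
  increments:
    - [[1, 0.5, 0.05, 0, 0], [1, 0.95, 0.1, 0, 0], [1, 0.95, 0.1, 0, 0]]

```text
time_s: 18.2
tcp_pos: [0.4684, 0.0065, 0.1423]
eef_rot: [180.0, -0.0, -89.2]
contact_force: [0.7, -0.1, -0.6]
gripper_width: 0.0876
gripper_force: 0.0
```

>>> drive_tool:
  increments:
    - [[1, 0.5, 0.1, 0, -0.022], [1, 0.98, 0.14, 0.1, -0.044], [1, 0.98, 0.14, 0.348, -0.044], [1, 0.98, 0.14, 0.348, -0.044], [1, 0.98, 0.14, 0.348, -0.044]]

```text
time_s: 18.82
tcp_pos: [0.4551, -0.1083, 0.1013]
eef_rot: [-180.0, -0.0, -73.1]
contact_force: [0.6, -0.0, -0.6]
gripper_width: 0.0876
gripper_force: 0.0
```

```bash
python3 -c "
from goto import *
t,s=capture('top'),capture('side')
for c in ('red','blue','green'):
  try: print(c,tin(t,c))
  except Exception as e: print(c,e)
grip('green',32,23)"
```

```text
red {'c': (526.4, 103.1), 'cen': [526.6, 103.3], 'size': (108.4, 27.2), 'yaw': 97.9}
blue {'c': (487.3, 270.8), 'cen': [494.8, 280.5], 'size': (112.8, 51.0), 'yaw': 91.0}
green max() iterable argument is empty
t 18.93 tcp [ 455.3 -108.2  101.7] rot [-1.7991e+02 -2.0000e-02 -7.3080e+01] -> tx -0.000 ty 0.039 tz 0.656 roll 0.0001 J [ 11.   9. -35.   0. -46.   6.]
```

>>> drive_tool:
  increments:
    - [[1, 0, 0.015, 0.25, 0], [1, 0, 0.015, 0.5, 0], [1, 0, 0.015, 0.656, 0], [1, 0, 0.015, 0.656, 0], [-1, 0, 0.015, 0.656, 0]]
  squeeze: 5

```text
time_s: 19.55
tcp_pos: [0.4535, -0.1092, 0.023]
eef_rot: [-179.9, -0.0, -73.1]
contact_force: [0.6, 0.3, 0.7]
gripper_width: 0.082
gripper_force: 0.0
```

>>> drive_tool:
  increments:
    - [[-1, 0, 0, 0, 0], [-1, 0, 0, 0, 0], [-1, 0, 0, 0, 0], [-1, 0, 0, 0, 0]]

```text
time_s: 20.05
tcp_pos: [0.4524, -0.1098, 0.0222]
eef_rot: [180.0, -0.0, -73.2]
contact_force: [-1.7, 0.8, 5.4]
gripper_width: 0.0521
gripper_force: 5.0
```

>>> drive_tool:
  increments:
    - [[-1, -0.021, 0, -0.062, 0], [-1, -0.047, 0, -0.123, 0], [-1, -0.079, 0, -0.181, 0], [-1, -0.115, 0, -0.235, 0], [-1, -0.156, 0, -0.287, 0]]

```text
time_s: 20.68
tcp_pos: [0.447, -0.0914, 0.057]
eef_rot: [-180.0, -0.0, -73.2]
contact_force: [-0.5, 0.1, -1.8]
gripper_width: 0.0522
gripper_force: 5.0
```

>>> drive_tool:
  increments:
    - [[-1, 0, 0, 0, 0], [-1, 0, 0, 0, 0], [-1, 0, 0, -0.15, 0], [-1, 0, 0, -0.35, 0], [-1, 0, 0, -0.5, 0]]
  squeeze: 35

```text
time_s: 21.3
tcp_pos: [0.4468, -0.0919, 0.1167]
eef_rot: [180.0, 0.0, -73.2]
contact_force: [-0.9, 1.1, -4.2]
gripper_width: 0.0519
gripper_force: 35.0
```

>>> drive_tool:
  increments:
    - [[-1, 0, 0, 0, 0], [-1, 0, 0, 0, 0], [-1, 0, 0, 0, 0], [-1, 0, 0, 0, 0]]

```text
time_s: 21.8
tcp_pos: [0.4467, -0.0918, 0.1157]
eef_rot: [179.9, 0.0, -73.2]
contact_force: [-0.1, -1.4, -3.5]
gripper_width: 0.0518
gripper_force: 35.0
```

```bash
python3 -c "
from goto import *
s=avg(16);mom()
o=cv2.resize(s[130:290,180:340],(500,500),interpolation=2)
cv2.imwrite('pics/a4.png',o[:,:,::-1])"
```

```text
avg F,Mx,My,Mz [ 0.064 -0.07  -3.318  0.052  0.135 -0.008] sd [0.316 0.442 0.554 0.036 0.029 0.029]
tau [-2.0000e-03 -3.4265e+01  2.4194e+01  5.8470e+00  3.1000e-02  0.0000e+00] [0.004 0.028 0.031 0.006 0.001 0.   ]
Mx,My [ 0.    0.1   0.11  0.11  0.03  0.08 -0.01  0.07  0.04  0.04  0.04  0.04
  0.06  0.05 -0.    0.08] [0.16 0.16 0.18 0.13 0.11 0.11 0.1  0.13 0.14 0.17 0.09 0.1  0.13 0.19
 0.12 0.14]
F [ 0.07 -0.41 -3.75] M [-0.11  -0.116 -0.013] M.toolx 0.079 M.tooly 0.139 w 0.051826479935478884 34.99925673007965
```

View pics/a4.png

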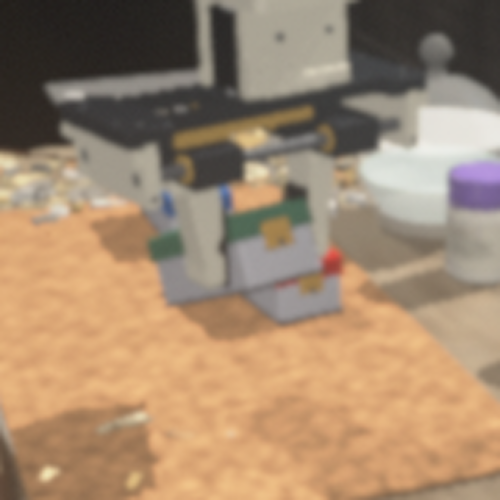

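Green is clearly tipped at (235,250), and its moment is about 0.09 N m higher than the other two, so the ball is in green. I'll set it down, regrip it in the middle and carry it level to the tray.

>>> drive_tool:
  increments:
    - [[-1, 0, 0, 0.2, 0], [-1, 0, 0, 0.38, 0], [-1, 0, 0, 0.47, 0], [-1, 0, 0, 0.5, 0], [-1, 0, 0, 0.5, 0]]

```text
time_s: 23.22
tcp_pos: [0.4472, -0.0919, 0.0568]
eef_rot: [180.0, -0.0, -73.2]
contact_force: [-0.5, 0.6, -3.2]
gripper_width: 0.0519
gripper_force: 35.0
```

>>> drive_tool:
  increments:
    - [[-1, 0, 0, 0, 0], [-1, 0, 0, 0, 0]]
  squeeze: 5

```text
time_s: 23.48
tcp_pos: [0.4475, -0.0917, 0.0568]
eef_rot: [-179.9, -0.0, -73.2]
contact_force: [0.1, -0.2, -0.8]
gripper_width: 0.0518
gripper_force: 5.0
```

>>> drive_tool:
  increments:
    - [[-1, 0.041, 0, 0.052, 0], [-1, 0.077, 0, 0.106, 0], [-1, 0.109, 0, 0.164, 0], [-1, 0.135, 0, 0.225, 0], [-1, 0.156, 0, 0.287, 0]]

```text
time_s: 24.1
tcp_pos: [0.4529, -0.1099, 0.0216]
eef_rot: [-180.0, -0.0, -73.2]
contact_force: [-1.9, 1.8, 7.7]
gripper_width: 0.0517
gripper_force: 5.0
```

>>> drive_tool:
  increments:
    - [[-1, 0, 0, 0, 0], [-1, 0, 0, 0, 0], [1, 0, 0, 0, 0], [1, 0, 0, 0, 0], [1, 0, 0, 0, 0]]

```text
time_s: 24.72
tcp_pos: [0.4525, -0.1096, 0.0221]
eef_rot: [-180.0, -0.0, -73.2]
contact_force: [-0.1, 0.1, 0.5]
gripper_width: 0.0766
gripper_force: 0.0
```

>>> drive_tool:
  increments:
    - [[1, -0.08, 0, 0, 0], [1, -0.18, 0, 0, 0], [1, -0.267, 0, 0, 0], [1, -0.267, 0, 0, 0]]

```text
time_s: 25.22
tcp_pos: [0.443, -0.0781, 0.022]
eef_rot: [-180.0, 0.0, -73.1]
contact_force: [0.0, 0.1, -0.5]
gripper_width: 0.0876
gripper_force: 0.0
```

```bash
python3 -c "
from goto import *
s=capture('side');print(cen(lid(s,'green')),cv2.boundingRect(lid(s,'green')))
grip('green',0,23);mom()
cv2.imwrite('pics/a5.png',cv2.resize(s[130:290,180:340],(400,400),interpolation=2)[:,:,::-1])"
```

```text
[270.6097561  250.17073171] (258, 245, 27, 12)
t 25.27 tcp [443.2 -78.4  22. ] rot [-179.99   -0.    -73.09] -> tx -0.000 ty 0.015 tz -0.008 roll 0.0000 J [ 15.  15. -42.   0. -33.   2.]
F [ 0.03  0.28 -0.59] M [ 0.027 -0.02   0.007] M.toolx 0.027 M.tooly -0.020 w 0.08760638356238605 0.0
```

View pics/a5.png

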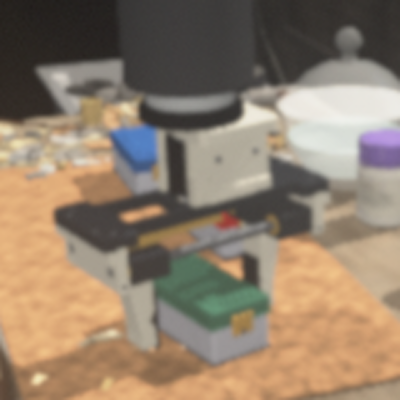

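Green stands flat at (215,310) between the open fingers.

>>> drive_tool:
  increments:
    - [[-1, 0, 0.01, 0, 0], [-1, 0, 0.01, 0, 0], [-1, 0, 0.01, 0, 0], [-1, 0, 0.01, 0, 0], [-1, 0, 0.01, 0, 0]]
  squeeze: 40

```text
time_s: 25.9
tcp_pos: [0.4422, -0.0795, 0.0219]
eef_rot: [-180.0, -0.0, -73.2]
contact_force: [1.5, -1.2, -0.8]
gripper_width: 0.0516
gripper_force: 40.0
```

>>> drive_tool:
  increments:
    - [[-1, 0, 0, -0.1, 0], [-1, 0, 0, -0.3, 0], [-1, 0, 0, -0.55, 0], [-1, 0, 0, -0.8, 0], [-1, 0, 0, -0.95, 0]]

```text
time_s: 26.52
tcp_pos: [0.4421, -0.0793, 0.138]
eef_rot: [-179.9, 0.0, -73.2]
contact_force: [0.5, 0.4, -4.3]
gripper_width: 0.0517
gripper_force: 40.0
```

>>> drive_tool:
  increments:
    - [[-1, 0.1, 0, -0.1, 0], [-1, 0.28, 0.01, -0.2, 0], [-1, 0.48, 0.01, -0.3, 0], [-1, 0.7, 0.01, -0.4, 0], [-1, 0.92, 0.014, -0.4, 0]]

```text
time_s: 27.15
tcp_pos: [0.4727, -0.1869, 0.1848]
eef_rot: [-180.0, -0.0, -73.2]
contact_force: [-0.0, -0.2, -4.5]
gripper_width: 0.0517
gripper_force: 40.0
```

>>> drive_tool:
  increments:
    - [[-1, 0.2, 0, 0, 0], [-1, 0.4, 0.01, 0, 0], [-1, 0.6, 0.01, 0, 0], [-1, 0.78, 0.01, 0, 0], [-1, 0.92, 0.014, 0, 0]]

```text
time_s: 27.78
tcp_pos: [0.5027, -0.2929, 0.1836]
eef_rot: [180.0, 0.0, -73.2]
contact_force: [0.5, -0.2, -3.3]
gripper_width: 0.0516
gripper_force: 40.0
```

>>> drive_tool:
  increments:
    - [[-1, 0.2, 0, 0, 0], [-1, 0.42, 0.01, 0, 0.01], [-1, 0.64, 0.01, 0, 0.02], [-1, 0.82, 0.01, 0, 0.035], [-1, 0.92, 0.014, 0, 0.045]]

```text
time_s: 28.4
tcp_pos: [0.533, -0.3991, 0.1833]
eef_rot: [180.0, 0.0, -89.6]
contact_force: [0.7, 0.3, -3.5]
gripper_width: 0.0521
gripper_force: 40.0
```

>>> drive_tool:
  increments:
    - [[-1, 0, 0, 0, 0], [-1, 0, 0, 0, 0], [-1, 0, 0, 0, 0], [-1, 0, 0, 0, 0], [-1, 0, 0, 0, 0]]

```text
time_s: 29.02
tcp_pos: [0.5331, -0.3976, 0.1841]
eef_rot: [-180.0, -0.0, -89.3]
contact_force: [-0.4, 0.0, -3.7]
gripper_width: 0.0519
gripper_force: 40.0
```

```bash
python3 -c "
from goto import *
t,s=capture('top'),capture('side')
for c in ('red','blue'): print(c,tin(t,c))
go([534,-396,185],-90)
mom();o=np.hstack([s[150:450,150:550],t[150:450,240:640]])
cv2.imwrite('pics/a6.png',o[:,:,::-1])"
```

```text
red {'c': (512.8, 101.2), 'cen': [512.7, 101.1], 'size': (109.9, 52.6), 'yaw': 99.2}
blue {'c': (487.3, 270.7), 'cen': [487.2, 271.2], 'size': (112.7, 51.1), 'yaw': 91.0}
t 29.12 tcp [ 533.1 -397.7  184. ] rot [-179.99   -0.    -89.36] -> tx -0.014 ty -0.008 tz -0.008 roll 0.0018 J [-20.  22.  -5.  -0. -63.  21.]
F [-0.16 -0.19 -3.58] M [-0.073 -0.072  0.02 ] M.toolx 0.071 M.tooly 0.074 w 0.052088471040470465 39.9834805727005
```

View pics/a6.png

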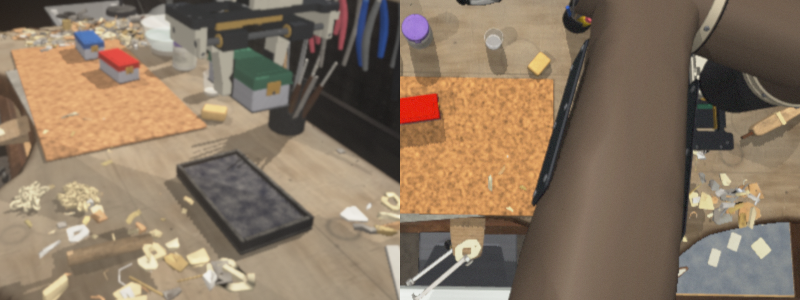

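The held tin sits at (262,78) in the side half, apparently level over the tray; red and blue are in place. One numeric check that it is level before handing in.

```bash
python3 -c "
from h import *
s=capture('side');p=r.get_state()['tcp_pos'];K,R,t=cam('side')
h=cv2.cvtColor(s,cv2.COLOR_RGB2HSV);m=cv2.inRange(h,(60,60,30),(100,255,255));m[:,:370]=0;m[:190]=0;m[270:]=0;m[:,460:]=0
k=max(cv2.findContours(m,0,1)[0],key=cv2.contourArea)[:,0]
print('obs bbox',k.min(0),k.max(0),'lowest',k[k[:,1].argmax()],'right',k[k[:,0].argmax()],'left',k[k[:,0].argmin()])
for tl in(-8,-4,0,4,8):
  a=np.radians(tl);q=[]
  for z in (.02,.012):
   for dx in(-.026,.026):
    for dy in(-.055,.055):
      q.append([p[0]-.002+dx,p[1]+dy*np.cos(a)-z*np.sin(a),p[2]+.008+dy*np.sin(a)+z*np.cos(a)])
  u=cv2.projectPoints(np.array(q),cv2.Rodrigues(R)[0],t,K,None)[0][:,0];print(tl,u.min(0).round(1),u.max(0).round(1),'low',u[u[:,1].argmax()].round(1),'right',u[u[:,0].argmax()].round(1),'left',u[u[:,0].argmin()].round(1))
s=r.get_state();print(np.abs(s['qd']).max())
"
```

```text
obs bbox [385 197] [441 238] lowest [404 238] right [441 233] left [385 200]
-8 [356.6 199.4] [442.2 229.8] low [403.1 229.8] right [442.2 216.1] left [356.6 204.6]
-4 [357.1 196.9] [442.9 233.4] low [403.4 233.4] right [442.9 219.6] left [357.1 207.8]
0 [357.4 194.4] [443.3 236.9] low [403.6 236.9] right [443.3 223.2] left [357.4 205.2]
4 [357.9 192. ] [443.6 240.3] low [403.7 240.3] right [443.6 226.7] left [357.9 202.7]
8 [358.4 189.8] [443.8 243.7] low [403.7 243.7] right [443.8 230.2] left [358.4 200.3]
0.13499201043528405
```

```bash
python3 -c "
from plant import job
print(job.close_job())"
```

```text
the job is handed in; nothing more can be done
None
```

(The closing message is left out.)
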